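# Put the hardness tester's accessories away by kind

## Task

Put the five loose accessories of the hardness tester away on the wooden stands where each kind belongs: the V anvil and the flat anvil upright with their shanks fully down in the two bores of the anvil stand (either anvil in either bore), the round and the square reference block flat in the recess of their own shape in the block stand, and the loose indenter, point up, in the empty bore of the indenter stand. Leave everything released and at rest.

Things in the scene. Friction and masses are not known exactly. Their poses are not given: they have to be found in the camera images.
- v_anvil_center (a point): Black V anvil: a square head 50 x 50 mm and 30 mm high with a V groove across its top, on a round shank of 20 mm diameter and 22 mm length below it; 52 mm high in all, about 0.42 kg. It starts standing on its shank. The point lies on its upright axis, half-way up (26 mm above the foot of the shank); z is up, x and y are square to the head's sides. Grip it by the head.
- flat_anvil_center (a point): Black flat anvil: a round plate of 56 mm diameter and 12 mm thickness on a round shank of 20 mm diameter and 22 mm length below it; 34 mm high in all, about 0.32 kg. It starts standing on its shank. The point lies on its upright axis, half-way up (17 mm above the foot of the shank); z is up. Grip it by the plate (22 to 34 mm above the foot).
- indenter_center (a point): Loose indenter: a small bare-steel turned part, 34 mm high, 17 mm at its widest (14 mm above its foot), 16 mm across the foot, narrowing above 22 mm to a point; about 30 g. It starts standing on its foot, point up. The point given lies on its axis, half-way up (17 mm above the foot); z is up.
- round_block_center (a point): Round reference block: a plain bare-steel disc of 50 mm diameter, 16 mm thick, about 0.25 kg, lying flat on the bench (the steel discs in the wooden box at the back are not meant). The point lies at its centre, 8 mm above its underside; z is up.
- square_block_center (a point): Square reference block: a bare-steel plate 60 x 60 mm, 12 mm thick, about 0.33 kg, lying flat. The point lies at its centre, 6 mm above its underside; z is up, x and y are square to its sides.
- anvil_stand: Anvil stand: the tallest wooden block, 84 mm (x) x 170 mm (y) x 36 mm high, dark-edged, with two round bores. Fixed. Origin: centre of its underside, z up, y along its length. The bores are at x = 0, y = +42.5 mm and y = -42.5 mm; each is 26 mm wide and 28 mm deep, flared to 36 mm over its top 8 mm, so a seated anvil's shank hangs in the bore and its head rests on the top face.
- block_stand: Block stand: a low wooden board, 84 mm (x) x 170 mm (y) x 18 mm high, dark-edged, with two recesses with blue felt floors. Fixed. Origin: centre of its underside, z up, y along its length. The round recess (60 mm diameter) is at x = 0, y = +42.5 mm, the square one (66 x 66 mm, sides along x and y) at y = -42.5 mm; both 5 mm deep (floor 13 mm above the bench), flared by 2 mm at the mouth.
- indenter_stand: Indenter stand: the smallest wooden block, 64 mm (x) x 124 mm (y) x 26 mm high, dark-edged, with two small bores, one already holding a fixed indenter. Fixed. Origin: centre of its underside, z up, y along its length. Empty bore at x = 0, y = +30 mm: 22 mm wide, 9 mm deep (floor 17 mm above the bench), flared to 28 mm. Occupied bore at y = -30 mm (its indenter reaches 51 mm above the bench).
Not all that is in view belongs to the job. What is shaped like the part that bears square_block_center but green or pink is not meant.

How it is judged:
By the outcome, as a careful person would: the job done as asked, in the order asked, and still so for the second after the job is handed in, with the robot touching nothing.
It also fails if it takes over 122 s, if anything falls off the work surface, if the arm or the gripper's body presses on something with over 40 N, if the wrist force passes 120 N, or if a joint passes its speed limit or range.

## Robot

A 6-joint arm with a two-finger parallel gripper is mounted at the origin on a cart in front of the work surface, level with it; the furniture and walls round the work are solid. World frame = base frame: x ahead of the robot, y to its left, z up, the work surface at z = 0. Lengths are in m, angles in degrees, forces in N, time in s.
With the tool pointing down it reaches from about 0.325 to 0.775 m from the base axis. Payload 5.5 kg.
Tool frame: the origin (TCP) lies at the centre of the arm's flange, where the gripper is bolted on; the fingertips stand 182 mm ahead of it and the grasp point (between the pads) lies 163 mm ahead of it; z points along the fingers, y is the direction in which the jaws open and shut (so a half turn about z gives the same grasp; the last joint's range is limited). The gripper opens to 88 mm and grips with 3 to 60 N. Pads are 20 mm wide; open, the fingers measure 115 mm over their backs; the gripper's body (75 mm by 178 mm) begins 61 mm behind the grasp point.
Start: joints at [-76.53, 5.22, 70.514, -0, 104.267, -3.249], TCP at [0.173, -0.575, 0.405] pointing down, gripper open.
Joint ranges: [-164.24, 164.24], [-49.07, 125.15], [9.68, 141.18], [-86.29, 266.29], [3.28, 154.24], [-151.56, 151.56]. Speed limits (degrees/s): [147.25, 147.25, 172.46, 180, 180, 180].

## Interface

Orientations are given as [roll, pitch, yaw] about the fixed x, y, z axes, in that order (R = Rz(yaw) Ry(pitch) Rx(roll)).
In Python, from station import r gives the robot as it stands. The module is installed in compiled form; this text tells all that it offers. Calls block until the motion is done:
- r.reach(position, orientation): joint-space move of the TCP to a pose.
- r.servo_line(position, rotation=None, speed=0.15): straight line of the TCP; rotation=None keeps the orientation; speed is the mean speed in m/s.
- r.move_joints(angles): joint-space move.
- r.let_go() and r.grab(squeeze=None): open the fingers fully, or close them until they stop; squeeze is the grip in N (None keeps the last).
- r.wait(seconds).
- r.inverse_kinematics(position, orientation): joint angles nearest the present ones, or None.
- r.sense(): the state.
- r.snapshot(name): name is "scene" or "top" or "wrist"; returns a dict with "frame" (480x640x3 uint8, red, green, blue), "fx", "fy", "cx", "cy" (pixels), "R" (3x3) and "t" (3): a world point X has camera coordinates R X + t. Camera axes: x right, y down, z forward; pixel columns grow to the right and rows downward; lengths in m; the calibration is good to about 2 mm. A picture is of the moment at which its call begins. There is no depth.
A pose or a line that the arm cannot do raises r.IKError and nothing moves.
- r.hand_in(): hands the job in, once; it reports no verdict.
The state is a dict: "clock": time; "joints": joint angles; "joint_vel": joint speeds; "joint_torque": joint torques, N m; "tcp_pos": TCP position; "orientation": TCP orientation; "contact_force": force on the tool from outside, world axes, zero at the start; "torque": the same for the moment, N m; "opening": finger opening in m.
Only numpy, scipy, OpenCV 4.12 (cv2) and the standard library are available. Lean on these libraries where they do the work, as an engineer would, in place of code of your own. Each camera call takes 0.05 s, during which the arm holds its last target. There are 200 camera calls.

## Working session

There is one attempt and no reset: what is moved stays moved. The work goes in short steps, each a Python script; the robot and the scene stay as the last script left them, time stands still between calls to the robot, and variables do not carry over. Pictures are saved under pics/ and viewed, about 12 in all and at most 16, crops included, and the job is handed in when it is done.

```bash
mkdir -p pics; python3 - <<'E'
from station import r
import cv2,numpy as np
print(r.sense())
for n in ("scene","top"):
    s=r.snapshot(n); cv2.imwrite(f"pics/{n}0.png",s["frame"][:,:,::-1]); R=np.array(s["R"]);print(n,s["fx"],s["cx"],s["cy"],R.round(3).tolist(),(-R.T@np.array(s["t"])).round(3))
E
```

```text
{'clock': 0.0, 'joints': array([-7.65304609e+01,  5.26372764e+00,  7.05799564e+01, -1.56065688e-04,
        1.04267648e+02, -3.24815078e+00]), 'joint_vel': array([ 0.08699095, -0.01995742,  0.06964801, -0.08977357,  0.06368511,
        0.04609789]), 'joint_torque': array([ 4.22177418e-04, -4.46449220e+01, -4.06447291e+01,  6.96787680e-02,
        2.92226166e-02, -1.51631098e-04]), 'tcp_pos': array([ 0.17261069, -0.57469717,  0.40351903]), 'orientation': array([-1.79888838e+02, -6.15707145e-03,  1.67176456e+01]), 'contact_force': array([0.25486211, 0.26250673, 0.28900006]), 'torque': array([-0.00171813, -0.03540482, -0.01376511]), 'opening': 0.08812030651903685}
scene 515.587547667618 320.5356263832009 241.17731401939582 [[-0.634, -0.773, 0.017], [-0.451, 0.352, -0.82], [0.628, -0.528, -0.572]] [-0.303  0.757  0.784]
top 609.9445060735114 335.7133200596197 238.65397091950643 [[-0.005, -1.0, -0.001], [-0.989, 0.005, -0.147], [0.147, 0.0, -0.989]] [0.31  0.062 1.481]
```

View pics/top0.png

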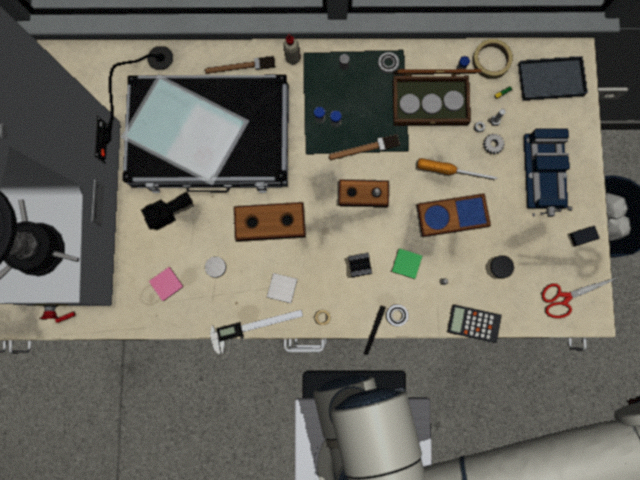

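View pics/scene0.png

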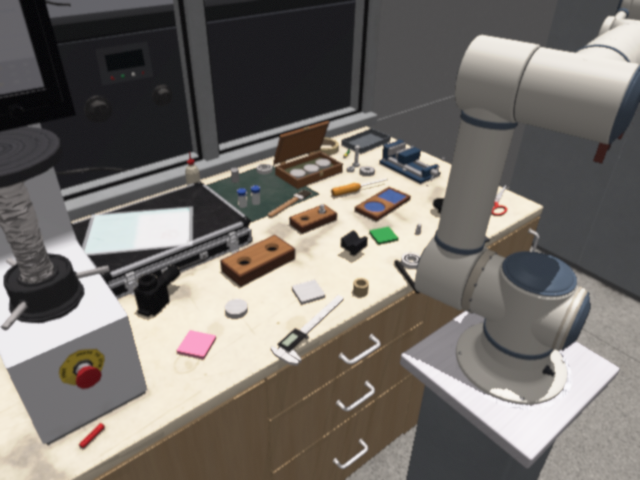

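The top view shows the anvil stand at (270,222), the indenter stand at (363,193) with its empty bore on the left, and the block stand at (453,214). The V anvil is at (359,264), the flat anvil at (502,266), the indenter at (444,281), the round block at (215,267) and the square block at (282,288). The scene view agrees with this. Next I'll get coarse positions from the top view, then take close wrist views.

```bash
cat > h.py <<'E'
import cv2,numpy as np
from station import r
def cast(s,uv,z):
    uv=np.atleast_2d(np.asarray(uv,float)); R=np.array(s["R"]); t=np.array(s["t"]).ravel()
    d=np.c_[(uv[:,0]-s["cx"])/s["fx"],(uv[:,1]-s["cy"])/s["fy"],np.ones(len(uv))]@R
    c=-R.T@t
    return (c+d*((z-c[2])/d[:,2])[:,None])[:,:2]
def proj(s,X):
    X=np.atleast_2d(X); c=X@np.array(s["R"]).T+np.array(s["t"]).ravel()
    return np.c_[s["fx"]*c[:,0]/c[:,2]+s["cx"],s["fy"]*c[:,1]/c[:,2]+s["cy"]]
E
python3 - <<'E'
from h import *
s=r.snapshot("top")
for n,u,z in [("astand",(270,222),.036),("istand",(363,193),.026),("bstand",(453,214),.018),("V",(359,264),.052),("flat",(502,266),.034),("ind",(444,281),.02),("round",(215,267),.016),("sq",(282,288),.012)]:
    p=cast(s,u,z)[0]; print(n,p.round(3),np.hypot(*p).round(3))
w=r.snapshot("wrist"); R=np.array(w["R"]); c=-R.T@np.array(w["t"]); st=r.sense()
from scipy.spatial.transform import Rotation as Ro
Rt=Ro.from_euler("xyz",st["orientation"],degrees=True).as_matrix()
print("cam in tool",Rt.T@(c-st["tcp_pos"]),"axes\n",(R@Rt).round(3),w["fx"],w["cx"],w["cy"])
for yaw in(-90,0,90):
  for p in ((.45,.2),(.45,-.15)):
    print(yaw,p,r.inverse_kinematics([*p,.4],[180,0,yaw]))
E
```

```text
astand [0.566 0.22 ] 0.608
istand [ 0.639 -0.005] 0.639
bstand [ 0.587 -0.224] 0.629
V [0.462 0.008] 0.462
flat [ 0.458 -0.334] 0.566
ind [ 0.424 -0.197] 0.467
round [0.461 0.354] 0.581
sq [0.409 0.192] 0.452
cam in tool [ 0.08093975 -0.00087228  0.01958149] axes
 [[-0.     1.     0.001]
 [-0.955  0.    -0.297]
 [-0.297 -0.001  0.955]] 357.8870365551815 318.8785488626863 237.5527660129443
-90 (0.45, 0.2) None
-90 (0.45, -0.15) None
0 (0.45, 0.2) [ 2.00034358e+01 -1.14228853e+01  8.70343623e+01 -2.54444375e-14
  1.04388523e+02  1.10003436e+02]
0 (0.45, -0.15) [-2.25453374e+01 -1.42318261e+01  8.94320067e+01 -2.54444375e-14
  1.04799819e+02  6.74546626e+01]
90 (0.45, 0.2) [ 2.00034358e+01 -1.14228853e+01  8.70343623e+01 -2.54444375e-14
  1.04388523e+02  2.00034358e+01]
90 (0.45, -0.15) [-22.54533738 -14.23182607  89.4320067    0.         104.79981937
 -22.54533738]
```

```bash
python3 - <<'E'
from h import *
import pickle
for n,y in (("R",-.17),("L",.2)):
    r.reach([.46,y,.38],[180,0,0]); r.wait(.3)
    w=r.snapshot("wrist"); pickle.dump(w,open(f"w{n}.pkl","wb")); cv2.imwrite(f"pics/w{n}.png",w["frame"][:,:,::-1]); print(r.sense()["clock"])
E
```

```text
2.3583
4.0917
```

View pics/wR.png

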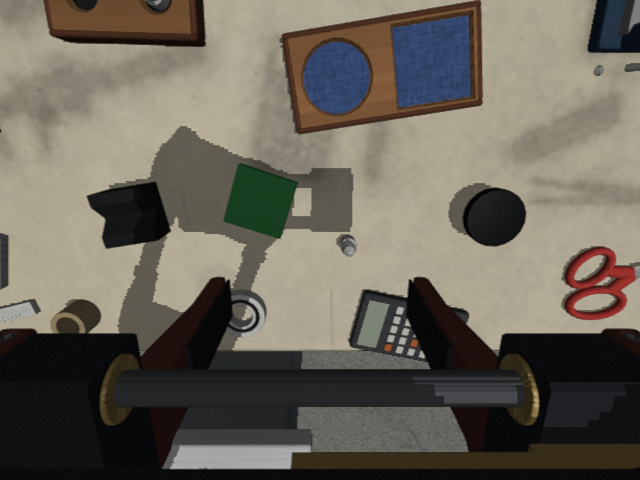

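View pics/wL.png

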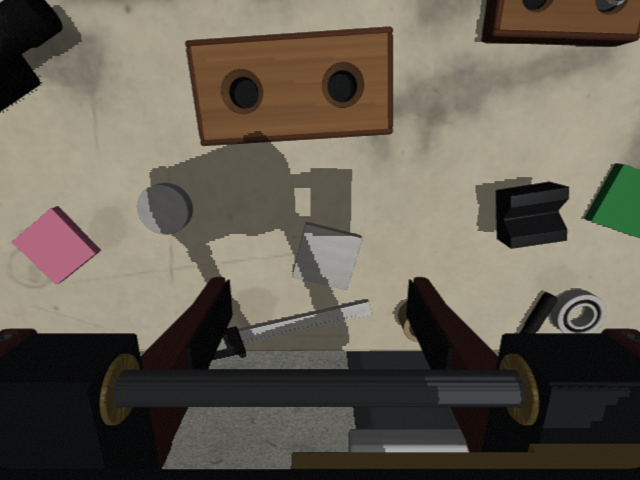

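Both wrist views show the parts clearly. In wR the V anvil is at (130,215), the flat anvil at (494,216), the indenter at (347,244) and the block stand at (385,68). In wL the round block is at (165,208), the square block at (328,256) and the anvil stand at (292,87). Next comes one close view centred on each item.

```bash
python3 - <<'E'
from h import *
import pickle
P=dict(round=(.461,.354,.016),sq=(.409,.192,.012),astand=(.566,.22,.036),istand=(.639,-.005,.026),V=(.462,.008,.052),ind=(.424,-.197,.02),bstand=(.587,-.224,.018),flat=(.458,-.334,.034))
S={};T=[]
for n,(x,y,z) in P.items():
    r.reach([x,y,.28+z],[180,0,0]); r.wait(.3)
    w=r.snapshot("wrist"); w={k:(w[k] if k=="frame" else np.array(w[k])) for k in ("frame","fx","fy","cx","cy","R","t")}; S[n]=w
    f=w["frame"][110:350,200:440,::-1]; f=f.copy(); cv2.putText(f,n,(3,12),0,.45,(0,0,255),1)
    T.append(cv2.resize(f,(200,200)) if 0 else f[20:220,20:220]); print(n,proj(w,[x,y,z]).round(0))
pickle.dump(S,open("S.pkl","wb"))
cv2.imwrite("pics/mos.png",np.vstack([np.hstack(T[:4]),np.hstack(T[4:])])); print(r.sense()["clock"])
E
```

```text
round [[319. 238.]]
sq [[321. 237.]]
astand [[320. 236.]]
istand [[322. 237.]]
V [[320. 238.]]
ind [[321. 238.]]
bstand [[320. 236.]]
flat [[321. 238.]]
12.9917
```

View pics/mos.png

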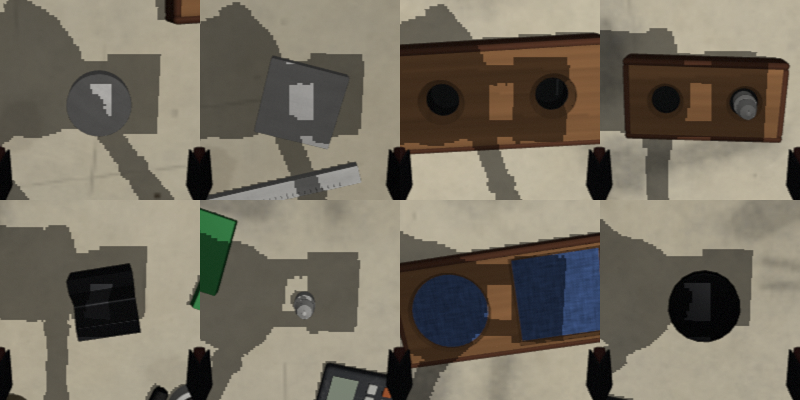

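```bash
cat > meas.py <<'E'
from h import *
import pickle
S=pickle.load(open("S.pkl","rb"))
def blob(w,kind,c=(320,238),rad=150):
    f=w["frame"]; hsv=cv2.cvtColor(cv2.GaussianBlur(f,(3,3),0),cv2.COLOR_RGB2HSV); H,Sa,V=cv2.split(hsv)
    m={"steel":Sa<30,"black":V<48,"blue":(H>95)&(H<130)&(Sa>70),"wood":(H<18)&(Sa>85)}[kind].astype(np.uint8)
    m=cv2.morphologyEx(m,cv2.MORPH_OPEN,np.ones((3,3)))
    k,l,st,ce=cv2.connectedComponentsWithStats(m)
    out=[]
    for i in range(1,k):
        if st[i,4]>60 and np.hypot(*(ce[i]-c))<rad: out.append((st[i,4],(l==i).astype(np.uint8)))
    return [b for a,b in sorted(out,key=lambda q:-q[0])]
def hull(w,m,z):
    cs,_=cv2.findContours(m,cv2.RETR_EXTERNAL,cv2.CHAIN_APPROX_NONE); c=max(cs,key=len)
    h=cv2.convexHull(c)[:,0].astype(float)
    return cast(w,h,z)*1000
def edges(h):
    a=cv2.approxPolyDP(h.astype(np.float32).reshape(-1,1,2),3,True)[:,0]; d=np.roll(a,-1,0)-a
    return [(round(float(np.hypot(*e)),1),round(float(np.degrees(np.arctan2(e[1],e[0]))),1)) for e in d]
if __name__=="__main__":
    for n,kind,z,k in [("round","steel",.008,1),("sq","steel",.006,1),("V","black",.037,1),("flat","black",.028,1),("ind","steel",.014,1),("bstand","blue",.0155,2),("astand","wood",.018,1),("astand","black",.034,2),("istand","wood",.013,1),("istand","black",.023,2)]:
        for m in blob(S[n],kind,rad=60 if z in(.008,.006,.037,.028,.014) else 110)[:k]:
            h=hull(S[n],m,z); lo,hi=h.min(0),h.max(0)
            print(n,kind,"bbox mid",((lo+hi)/2).round(1),"size",(hi-lo).round(1),"rect",[np.round(q,1) for q in cv2.minAreaRect(h.astype(np.float32))])
            if n in("sq","V","astand","istand","bstand") and kind!="black": print("   ",[e for e in edges(h) if e[0]>15])
E
python3 meas.py
```

```text
round steel bbox mid [461.8 354.8] size [52.5 50.6] rect [array([461.8, 354.8]), array([50.6, 52.5]), np.float64(89.9)]
sq steel bbox mid [410.  192.3] size [74.5 72.3] rect [array([410.1, 192.4]), array([61.5, 63.1]), np.float64(75.5)]
    [(57.6, -104.5), (61.6, 167.2), (59.5, 75.8), (61.8, -14.6)]
V black bbox mid [461.7   4.8] size [62.6 58.2] rect [array([461.6,   5.4]), array([57.6, 52.3]), np.float64(8.8)]
flat black bbox mid [ 458.  -335.9] size [56.9 55.6] rect [array([ 458. , -335.9]), array([56.9, 55.6]), np.float64(0.1)]
ind steel bbox mid [ 423.9 -199.7] size [22.  16.4] rect [array([ 423.9, -199.7]), array([22. , 16.4]), np.float64(0.1)]
bstand blue bbox mid [ 595.  -268.9] size [71.9 71.3] rect [array([ 594.6, -269.1]), array([64.5, 63.9]), np.float64(8.6)]
    [(63.3, -171.9), (62.7, 98.5), (63.1, 8.5), (63.1, -81.3)]
bstand blue bbox mid [ 582.4 -185. ] size [56.9 56.9] rect [array([ 582.4, -185. ]), array([56.9, 56.9]), np.float64(89.9)]
    [(23.0, -122.7), (23.0, -169.2), (22.6, 145.0), (22.7, 98.7), (20.6, 54.5), (22.6, 10.0), (20.6, -32.5), (22.0, -75.9)]
astand
[... 195 characters left out ...]
6.6), (22.0, -97.9)]
astand black bbox mid [577.8 228.4] size [ 84.4 160.3] rect [array([605.7, 241.3]), array([ 66.1, 176.9]), np.float64(28.1)]
astand black bbox mid [571.7 265.4] size [27.  31.4] rect [array([572.4, 264.3]), array([29.3, 28.1]), np.float64(31.9)]
istand wood bbox mid [641.6  -7.3] size [ 71.7 129.2] rect [array([641.5,  -7.4]), array([128.2,  69. ]), np.float64(88.4)]
    [(113.9, -93.0), (64.8, -179.5), (125.2, 88.9), (63.7, 0.2)]
istand black bbox mid [645.7  -4.9] size [ 66.6 119.4] rect [array([644.5,  -4.6]), array([118.3,  66.6]), np.float64(88.3)]
istand black bbox mid [644.8  23. ] size [23.1 24.5] rect [array([644.8,  23. ]), array([23.1, 24.5]), np.float64(0.1)]
```

```bash
python3 - <<'E'
from h import *
import pickle
S=pickle.load(open("S.pkl","rb"))
def z(n,u,v,k=4,hw=50):
    f=S[n]["frame"][v-hw:v+hw,u-hw:u+hw,::-1]; f=np.clip(f.astype(float)*2,0,255).astype(np.uint8)
    return cv2.resize(f,None,fx=k,fy=k,interpolation=cv2.INTER_CUBIC)[:300*1 if 0 else None]
a=np.hstack([z("astand",262,228,4,35),z("astand",371,223,4,35)]); b=np.hstack([z("istand",286,229,4,35),z("V",324,232,4,35)])
cv2.imwrite("pics/zoom.png",np.vstack([a,b])); print(a.shape)
E
```

```text
(280, 560, 3)
```

View pics/zoom.png

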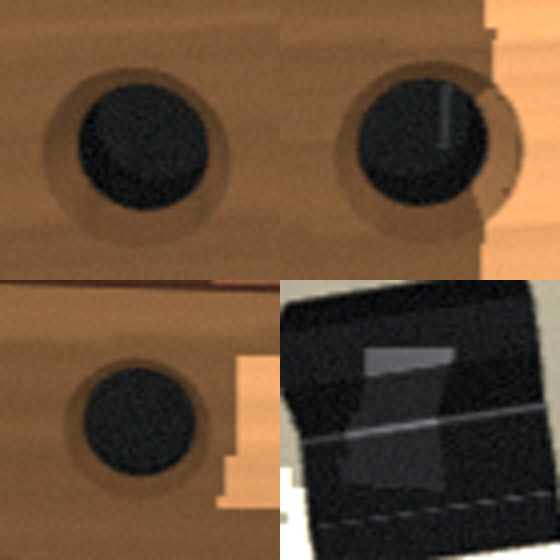

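The flare rims are at (261.1,232) and (373.4,225.5) on the anvil stand and at (285.3,230.5) on the indenter stand, in full-frame pixels. Their widths match the given sizes. The V groove line gives a V anvil yaw of about 8°.

```bash
cat > pp.py <<'E'
from h import *
def pose(p,gz): return [p[0],p[1],gz+.163]
def fz(): r.wait(.15); return r.sense()["contact_force"]
def pick(p,yaw,gh,squeeze,up=.09):
    """gh: grasp point height above the foot"""
    o=[180,0,yaw]
    r.let_go(); r.reach(pose(p,gh+up),o); r.servo_line(pose(p,gh),speed=.12); f=fz(); r.grab(squeeze)
    a=r.sense()["opening"]; r.servo_line(pose(p,gh+up+.02),speed=.15); f2=fz()
    print("pick opening",round(a,4),round(r.sense()["opening"],4),"force before/after",f.round(1),f2.round(1),"t",r.sense()["clock"])
def place(p,yaw,gh,floor,clear=.03,drop=.001,up=.09):
    o=[180,0,yaw]
    r.reach(pose(p,gh+floor+up),o); f0=fz(); h=clear; r.servo_line(pose(p,gh+floor+h),speed=.12); ok=True
    while h>drop+1e-6:
        h=max(drop,h-.005); r.servo_line(pose(p,gh+floor+h),speed=.05); d=r.sense()["contact_force"]-f0
        if np.abs(d).max()>12: print("contact at",h,d.round(1)); ok=False; break
    if not ok: return False
    print("at drop, opening",round(r.sense()["opening"],4),"dF",(fz()-f0).round(1))
    r.let_go(); r.servo_line(pose(p,gh+floor+up),speed=.15); print("released t",r.sense()["clock"]); return True
E
python3 - <<'E'
from pp import *
import pickle,json
S=pickle.load(open("S.pkl","rb"))
a,b=cast(S["astand"],[(261.1,232),(373.4,225.5)],.036); i=cast(S["istand"],(285.25,230.5),.026)[0]
d=a-b; ya=np.degrees(np.arctan2(-d[0],d[1]))
print(a,b,"sep",np.hypot(*d),"yaw",ya,"ind bore",i)
json.dump(dict(a=list(a),b=list(b),ya=ya,i=list(i)),open("bores.json","w"))
pick((.4617,.0052),98.1,.046,35)
print(place(a,90+ya,.046,.014))
w=r.snapshot("wrist"); cv2.imwrite("pics/v1.png",w["frame"][:,:,::-1])
E
```

```text
[0.56931881 0.26485072] [0.57446811 0.17964934] sep 0.08535683717201593 yaw 3.458568616679054 ind bore [0.64420807 0.02258272]
pick opening 0.05 0.0502 force before/after [-0.1  1.   0. ] [-0.1 -0.7 -3.9] t 17.25
at drop, opening 0.0501 dF [ 1.6 -0.2  2.6]
released t 22.275
True
```

The separation of 85.4 mm matches the given 85 mm, and the V anvil went in. The flat anvil is next.

```bash
python3 - <<'E'
from pp import *
import json
B=json.load(open("bores.json"))
pick((.458,-.3359),90,.043,35)
if .053<r.sense()["opening"]<.059: print(place(B["b"],90+B["ya"],.043,.014))
r.reach([.57,.22,.34],[180,0,0]); r.wait(.3)
w=r.snapshot("wrist"); cv2.imwrite("pics/a2.png",w["frame"][80:330,150:500,::-1])
E
```

```text
pick opening 0.0549 0.0551 force before/after [-0.9  0.3  0.4] [-0.   0.9 -2.8] t 27.4333
at drop, opening 0.0551 dF [-1.1 -0.4  0.3]
released t 33.225
True
```

View pics/a2.png

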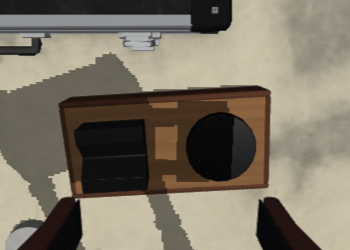

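Both anvils appear seated in the crop, at (112,157) and (221,147). Blocks next.

```bash
python3 - <<'E'
from pp import *
pick((.4618,.3548),90,.0255,30)
if .047<r.sense()["opening"]<.053: print(place((.5824,-.185),98.5,.0255,.013,drop=.0007))
pick((.410,.1923),75.5,.0255,30)
if .057<r.sense()["opening"]<.063: print(place((.5948,-.269),98.5,.0255,.013,drop=.0007))
r.reach([.587,-.224,.32],[180,0,0]); r.wait(.3)
w=r.snapshot("wrist"); cv2.imwrite("pics/b1.png",w["frame"][80:330,150:500,::-1]); print(r.sense()["clock"])
E
```

```text
pick opening 0.0484 0.0485 force before/after [ 0.1  0.8 -0.1] [-0.2  0.2 -2. ] t 39.25
at drop, opening 0.0484 dF [ 0.8 -0.2  0.2]
released t 45.2083
True
pick opening 0.0592 0.0596 force before/after [ 0.4  0.3 -0.3] [ 0.7 -0.3 -2.6] t 49.6
at drop, opening 0.0595 dF [1.2 0.3 0.3]
released t 55.2333
True
57.15
```

View pics/b1.png

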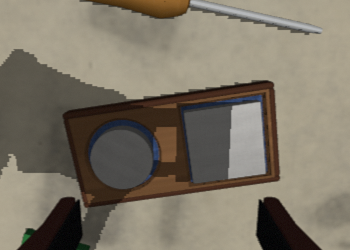

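Both blocks look to be in their recesses, with thin blue felt gaps around them. The indenter is next.

```bash
python3 - <<'E'
from pp import *
pick((.422,-.1997),90,.0295,12)
if .014<r.sense()["opening"]<.019: print(place((.6437,.0226),88.4,.0295,.017,clear=.02,drop=.0007))
r.reach([.641,-.005,.31],[180,0,0]); r.wait(.3)
w=r.snapshot("wrist"); f=w["frame"][140:320,200:440,::-1]
r.move_joints([-76.53,5.22,70.514,0,104.267,-3.249]); r.wait(.5)
s=r.snapshot("scene"); g=s["frame"][130:310,200:440,::-1]
t=r.snapshot("top")["frame"][160:300,220:520,::-1]
f,g=[cv2.resize(q,(400,300),interpolation=cv2.INTER_CUBIC) for q in (f,g)]
t=cv2.resize(t,(600,280),interpolation=cv2.INTER_CUBIC); t=np.hstack([t,np.zeros((280,200,3),np.uint8)])
cv2.imwrite("pics/fin.png",np.vstack([np.hstack([f,g]),t])); print(r.sense()["clock"])
E
```

```text
pick opening 0.0159 0.0154 force before/after [ 0.7 -0.3 -0. ] [0.6 1.  0.5] t 62.0333
at drop, opening 0.0156 dF [ 0.1 -0.9 -0.4]
released t 67.1917
True
72.1083
```

View pics/fin.png

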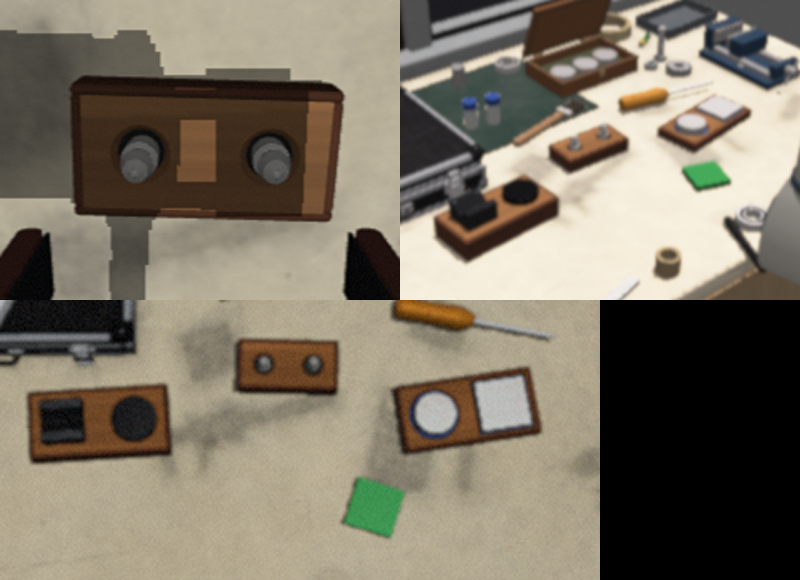

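```bash
python3 - <<'E'
from pp import *
s=r.snapshot("scene")["frame"][:,:,::-1]
c=lambda v,u:cv2.convertScaleAbs(cv2.resize(s[v:v+55,u:u+80],(400,275),interpolation=cv2.INTER_CUBIC),alpha=1.5)
cv2.imwrite("pics/z2.png",np.vstack([np.hstack([c(235,218),c(185,350)]),np.hstack([c(195,280),c(215,330)])]))
E
```

```text
(no output)
```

View pics/z2.png

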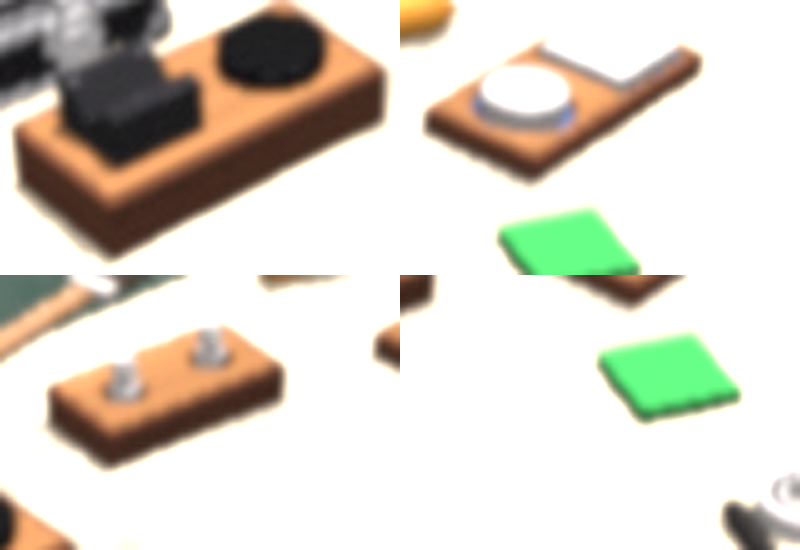

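The zoomed view shows both anvils flush on the stand top, with heads at (125,105) and (270,50). Both blocks lie low and level in their recesses, at (525,95) and (630,60). The two indenters stand at equal height, at (125,380) and (210,350).

```bash
python3 -c "
from station import r
print(r.sense()['clock']); r.hand_in()"
```

```text
72.1583
the job is handed in; nothing more can be done
```

I put all five accessories away and handed the job in at 72 s; it returned no verdict. I went in the listed order: V anvil, flat anvil, round block, square block, indenter.

- **Placing:** each part was let go about 1 mm or less above its seat. The force change there was under 3 N every time, so nothing seems to have caught on a rim. The V anvil had the most, 2.6 N upward, possibly from light contact with its bore.
- **Final views:** I checked the top, scene and wrist pictures with the arm clear. The anvil heads sit flush on their stand, the blocks lie level in their recesses, and the loose indenter stands point up, level with the fixed one. These were checks by eye; I did not re-measure the placed parts.
- **Readings that disagreed:**
  - The grip openings on four parts were 0.5–1.5 mm under their nominal widths: flat anvil 55 mm, round block 48.5 mm, square block 59.5 mm and indenter 15.5 mm. Each part still lifted and placed without slipping.
  - Two estimates of the indenter bore's x position differed by about 2 mm. I aimed between them, nearer the rim reading, and the indenter went in without contact.

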